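Test the desk's emergency stop

ROBOT

A 6-joint arm with a two-finger parallel gripper is mounted at the origin on a cart in front of the work surface, level with it; the furniture and walls round the work are solid. World frame = base frame: x ahead of the robot, y to its left, z up, the work surface at z = 0. Lengths are in m, angles in rad, forces in N, time in s.
With the tool pointing down it reaches from about 0.25 to 0.725 m from the base axis. Payload 4 kg.
Tool frame: the origin (TCP) lies on the centre line of the jaws, within the pads' length; the fingertips stand 19 mm ahead of it and the grasp point (between the pads) is the TCP; z points along the fingers, y is the direction in which the jaws open and shut (so a half turn about z gives the same grasp; the last joint's range is limited). The gripper opens to 85 mm and grips with 20 to 120 N. Pads are 22 mm wide; open, the fingers measure 114 mm over their backs; the gripper's body (76 mm by 85 mm) begins 54 mm behind the grasp point. The pads swing forward as they close: fully open they stand 13 mm farther back than shut.
Start: joints at [0, 0.241, 0.005, 1.335, 0, 1.571], TCP at [0.5, -0, 0.25] pointing down, gripper open.
Joint ranges: [-2.72, 2.72], [-1.05, 1.87], [-1.09, 1.28], [-1.99, 2.15], [-1.42, 1.44], [-3.14, 3.14]. Speed limits (rad/s): [2.79, 2.79, 3.14, 3.14, 3.14, 3.14].

INTERFACE

Orientations are given as a unit quaternion [x, y, z, w].
In Python, from workcell import bot gives the robot as it stands. The module is installed in compiled form; this text tells all that it offers.
- The arm moves only by the shell command python3 -m handwheel 'ROWS' [OPENING]. ROWS is JSON, a list of rows, each an object of numbers: "dx", "dy", "dz": the shift along the tool's x, y, z as a fraction of full scale; "ax", "ay", "az": the turn, a rotation vector about the tool's x, y, z as a fraction of full scale. In form: [{"dx": .., "dy": .., "dz": .., "ax": .., "ay": .., "az": ..}, ...]. A call has 1 to 12 rows; each row shifts and turns the commanded pose from where the row before left it, along the tool's axes as they then stand; what a row does not reach is not made up. Full scale, the value 1, is 2.5 cm for a shift and 0.15 rad for a turn. A row lasts 1/10 s, in which the tool goes at most 50 mm and 8.59 degrees, less where a joint would pass 70% of its speed; a pose out of reach is approached as far as the arm can. A call with a number of a shift or a turn outside -1 to 1 is refused whole. A call with a gripper value outside its range is refused whole. OPENING is the gripper's target within -1 to 1 (fully open at 1, half-way at 0, shut at -1), set as the call begins (- or left out, the last holds). The fingers move at their own pace and stop on an object; the grip force is fixed at half the most. Time passes only in rows, so rows that do not move let the fingers close. It gives the time, the measured TCP pose, the force and the opening at its end, in the units of the state.
- bot.get_obs(): the state, without advancing time (a new reading comes with each control period).
- bot.camera(name): name is "scene" or "side" or "wrist"; returns a dict with "img" (480x640x3 uint8, red, green, blue), "intrinsics" (3x3 intrinsics, pixels), "eye" and "rotation" of the camera in the world. Camera axes: x right, y down, z forward; pixel columns grow to the right and rows downward; lengths in m; the calibration is good to about 2 mm. A picture is of the moment at which its call begins. There is no depth.
- bot.job_done(): hands the job in, once; it reports no verdict.
Trained networks look in a picture, given as the dict that the camera call returned (one of the last four; its "shot" number tells which), for a name from the list of things; names that differ only in an ending like _2 or _b are one class to them, and where a whole thing is asked for, a point or a joint stands for the part that bears it (a point fixed in the world has none). Each returns a list of dicts, best first, with "confidence" (0 to 1); they miss things now and then, are a little off and sometimes report something else, mostly with a low value. They report only what shows in the picture. A call takes as long as a camera call. They do not tell look-alikes from the thing itself.
- bot.trace(thing, picture): "region" (480x640 bool, what is visible of it) and "rect" ([centre column, centre row, width, height] in pixels, round what is visible of it).
The state is a dict: "clock": time; "joint_pos": joint angles; "joint_vel": joint speeds; "tau": joint torques, N m; "eef_pos": TCP position; "tool_rot": TCP orientation; "ft_force": force on the tool from outside, world axes, zero at the start; "ft_torque": the same for the moment, N m; "grip_width": finger opening in m.
Only numpy, scipy, OpenCV 4.12 (cv2) and the standard library are available. Lean on these libraries where they do the work, as an engineer would, in place of code of your own. Each camera call takes 0.05 s, during which the arm holds its last target.

TASK

Do the routine test of the desk's emergency stop. With the gripper closed, press the ribbed mushroom button all the way down until it stays in by itself, then push its rib round clockwise (seen from above) with the fingertips until the button pops up again, and only then press the flat push button on the other box fully in to reset, and let everything spring back. Only push: never take the rib between the fingers, and leave the battery, glue stick and eraser where they are.

Things in the scene. Friction and masses are not known exactly. Their poses are not given: they have to be found in the camera images.
- stop_box: grey plastic box 90 x 90 mm, 55 mm high, fixed to the desk, with a black mushroom stop button (60 mm across) on its lid, on the vertical centre line of the box. Origin at the centre of the underside, z up; a short black cable gland sticks out of its +x side. Fixed collar under the mushroom: 52 mm across, up to z = 63 mm
- stop_rib (a point): centre of the top edge of the straight grey grip rib on the black mushroom button; moves with the button. The rib runs along this frame's x: 52 mm long, 8 mm thick (y), 18 mm high; from its foot the flat top of the mushroom (50 mm across, its rounded rim 60 mm across) spreads out 18 mm below this point. z up. With the button out the point is 105 mm above the desk. The twist axis is vertical through this point
- stop_press (a joint): how far the mushroom button is pressed in (m): 0 out, 0.009 at its end stop. Pressing takes 4 N at first, about 8 N to reach the end stop; once pressed to the end stop a pawl holds it in at about 0.0067 when let go. A twist of about 0.3 rad (0.35 at most) frees it and a spring pushes it out to 0: it rises 7 mm, also under a finger standing just above the mushroom's top
- stop_twist (a joint): clockwise turn (seen from above) of the mushroom button (rad): 0 at rest, end stop 0.60; a light spring brings it back to 0 when let go. It turns whether in or out; turning it to 0.35 takes about 0.06 N m
- reset_box: smaller grey plastic box 70 x 70 mm, 45 mm high, fixed to the desk, with one flat round push button in a metal collar in the middle of its lid. Origin at the centre of the underside, z up; a cable gland on its +x side
- reset_top (a point): centre of the top of the flat black push button, 32 mm across, 66 mm above the desk; its metal collar is 48 mm across and 57 mm above the desk
- reset (a joint): how far the flat push button is pressed (m): 0 out, 0.005 fully in; a spring returns it; fully in takes 5 N
- battery_9v: small upright block battery, 28 x 31 x 47 mm, loose between the boxes; origin at the centre of its underside
- glue_stick: white upright glue stick, 27 mm across, 96 mm high, loose; origin at the centre of its underside
- eraser: small flat eraser, 34 x 46 x 12 mm, loose, lying between the boxes; origin at the centre of its underside
Things that resemble listed ones, but are neither listed nor needed, are in the scene too. What is shaped like the reset_box but green is not meant.

How it is judged:
By the outcome, as a careful person would: the job done as asked, in the order asked, and still so for the second after the job is handed in, with the robot touching nothing.
It also fails if it takes over 54 s, if anything falls off the work surface, if the arm or the gripper's body presses on something with over 40 N, if the wrist force passes 120 N, or if a joint passes its speed limit or range.

## Working session

There is one attempt and no reset: what is moved stays moved. The work goes in short steps, Python scripts to look and compute and a shell command to move; the robot and the scene stay as the last step left them, time stands still between calls to the robot, and variables do not carry over. Pictures are saved under pics/ and viewed, and the job is handed in when it is done.

```bash
mkdir -p pics
cat > h.py <<'E'
import numpy as np, cv2
from workcell import bot
def ray(c,u,v):
    K=np.array(c["intrinsics"]);R=np.array(c["rotation"])
    d=R@np.linalg.inv(K)@np.array([u,v,1.]);return np.array(c["eye"]),d
def onz(c,u,v,z):
    e,d=ray(c,u,v);return e+d*(z-e[2])/d[2]
def proj(c,p):
    K=np.array(c["intrinsics"]);R=np.array(c["rotation"])
    q=K@(R.T@(np.array(p)-np.array(c["eye"])));return q[:2]/q[2]
def save(c,n): cv2.imwrite("pics/"+n+".png",cv2.cvtColor(c["img"],cv2.COLOR_RGB2BGR))
E
python3 - <<'E'
from h import *
o=bot.get_obs();print(o)
for n in ["scene","side","wrist"]:
    c=bot.camera(n);save(c,n+"0");print(n,np.round(c["eye"],3),np.round(c["rotation"],3).tolist(),np.round(c["intrinsics"],1).tolist())
    for t in ["stop_box","stop_rib","reset_box","reset_top","battery_9v","glue_stick","eraser"]:
        print(t,[(round(r["confidence"],2),[int(x) for x in r["rect"]]) for r in bot.trace(t,c)])
E
```

```text
{'clock': 0.0, 'joint_pos': array([-2.53591189e-05,  2.41433734e-01,  3.73520267e-03,  1.33518782e+00,
        1.10972841e-05,  1.57080301e+00]), 'joint_vel': array([-9.16058932e-04, -1.83122927e-03,  1.34075198e-03, -4.80048698e-04,
       -9.85980228e-04,  2.76451596e-05]), 'tau': array([ 5.50268451e-04, -3.72315860e+01,  2.52406776e+01,  1.67737965e-02,
        2.29149265e-05,  1.14679995e-05]), 'eef_pos': array([ 4.99417354e-01, -9.50760672e-06,  2.49406730e-01]), 'tool_rot': array([ 0.70711773,  0.70709506, -0.00073501, -0.00074287]), 'ft_force': array([-0.23243434,  0.15963585, -0.05702082]), 'ft_torque': array([-0.00773864,  0.04018572, -0.0183187 ]), 'grip_width': 0.08514986988241403}
scene [ 0.179 -0.611  0.561] [0.859, -0.191, 0.105, -0.463] [[525.3, 0.0, 319.7], [0.0, 525.3, 238.4], [0.0, 0.0, 1.0]]
stop_box [(0.79, [374, 364, 80, 90])]
stop_rib [(0.91, [372, 340, 49, 40])]
reset_box [(0.92, [324, 218, 46, 37]), (0.9, [254, 231, 51, 48])]
reset_top [(0.73, [325, 202, 16, 11]), (0.47, [254, 215, 16, 10]), (0.38, [256, 231, 49, 44])]
battery_9v [(0.76, [282, 290, 15, 32]), (
[... 335 characters left out ...]
97, [276, 312, 53, 50]), (0.73, [362, 297, 20, 13]), (0.67, [357, 314, 52, 51])]
reset_top [(0.72, [276, 293, 21, 10]), (0.5, [360, 295, 19, 17])]
battery_9v [(0.63, [359, 267, 13, 23])]
glue_stick [(0.91, [285, 254, 13, 43]), (0.4, [334, 208, 29, 23])]
eraser [(0.63, [323, 274, 11, 15]), (0.59, [359, 314, 54, 51])]
wrist [0.5   0.066 0.375] [0.991, 0.0, 0.0, 0.131] [[398.2, 0.0, 319.8], [0.0, 398.2, 234.5], [0.0, 0.0, 1.0]]
stop_box [(0.78, [275, 376, 114, 97])]
stop_rib [(0.73, [265, 406, 58, 23])]
reset_box [(0.76, [405, 12, 69, 25]), (0.44, [304, 188, 24, 43])]
reset_top []
battery_9v [(0.88, [218, 178, 34, 37])]
glue_stick [(0.95, [401, 206, 51, 49])]
eraser [(0.88, [306, 187, 21, 47])]
```

```bash
sed -i 's/R=np.array(c\["rotation"\])/R=Rotation.from_quat(c["rotation"]).as_matrix()/; 1a from scipy.spatial.transform import Rotation' h.py
python3 - <<'E'
import cv2,numpy as np
a=cv2.imread("pics/scene0.png");cv2.imwrite("pics/scene_crop.png",cv2.resize(a[160:430,200:480],None,fx=2.2,fy=2.2,interpolation=cv2.INTER_CUBIC)[:600])
E
```

```text
(no output)
```

View pics/scene_crop.png

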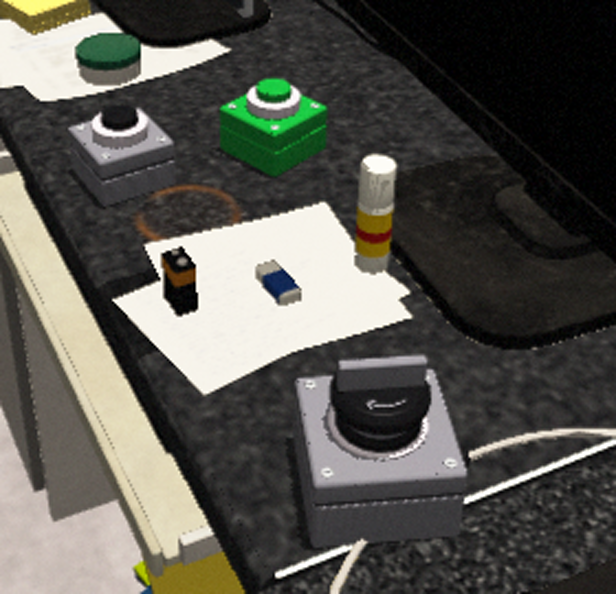

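View pics/wrist0.png

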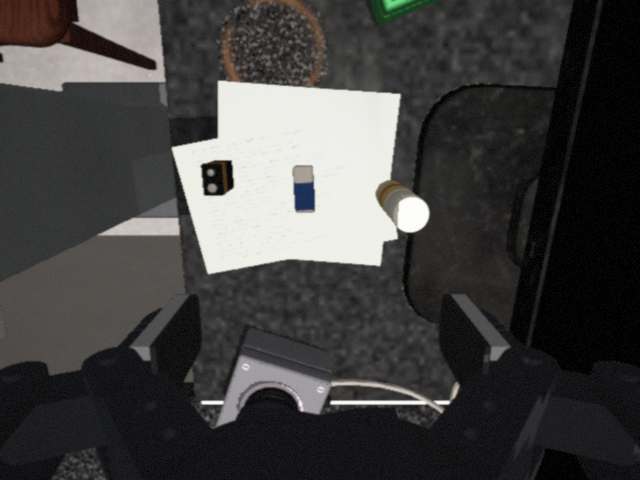

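View pics/side0.png

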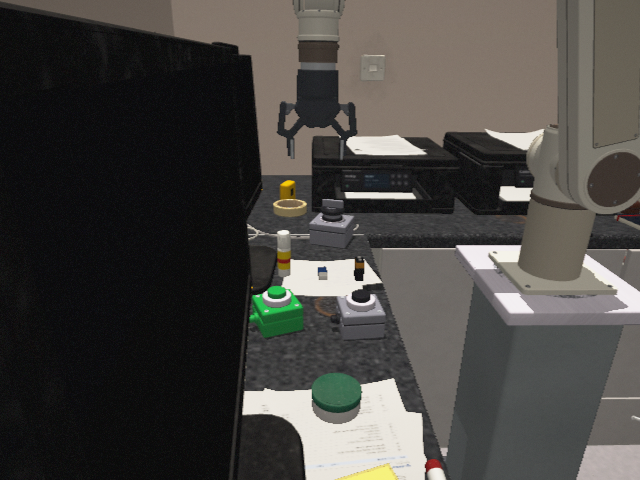

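Scene view: the stop box is at (374,364). There are two candidates for the reset box, grey at (254,231) and green at (324,218). The grey one fits, because the green one is explicitly excluded. Next I'll measure the poses and check the grey box in an enlarged crop.

Run:
```python
from h import *
cs={}
for n in ["scene","side","wrist"]:
    c=bot.camera(n);cs[n]=c
def show(n,t,z,pick=0):
    c=cs[n];r=bot.trace(t,c)
    for q in r: print(n,t,round(q["confidence"],2),np.round(q["rect"]).tolist(),np.round(onz(c,*np.argwhere(q["region"]).mean(0)[::-1],z),4))
for n in ["scene","side"]:
    show(n,"reset_top",.066);show(n,"battery_9v",.0235);show(n,"glue_stick",.048);show(n,"eraser",.006)
show("wrist","battery_9v",.047);show("wrist","eraser",.012)
c=cs["scene"]
def crop(n,x0,y0,x1,y1,f,name):
    a=cs[n]["img"][y0:y1,x0:x1];a=cv2.resize(a,None,fx=f,fy=f,interpolation=cv2.INTER_NEAREST)
    cv2.imwrite("pics/"+name+".png",cv2.cvtColor(a,cv2.COLOR_RGB2BGR))
crop("scene",325,310,425,410,6,"c1");crop("scene",224,200,294,260,8,"c2");crop("side",300,190,365,250,9,"c3");crop("side",325,280,395,345,8,"c4")
for p in [(353.6,324.5),(394,323.6)]: print(onz(c,*p,.105))
```

```text
scene reset_top 0.62 [321.0, 204.0, 15.0, 12.0] [0.563  0.1839 0.066 ]
scene reset_top 0.52 [253.0, 214.0, 20.0, 12.0] [0.4264 0.1968 0.066 ]
scene battery_9v 0.58 [281.0, 289.0, 14.0, 34.0] [0.4097 0.0215 0.0235]
scene glue_stick 0.92 [370.0, 258.0, 18.0, 54.0] [0.5656 0.0072 0.048 ]
scene eraser 0.73 [326.0, 288.0, 19.0, 23.0] [0.4848 0.0089 0.006 ]
scene eraser 0.51 [371.0, 259.0, 18.0, 51.0] [0.5966 0.0565 0.006 ]
side reset_top 0.54 [361.0, 295.0, 18.0, 14.0] [0.4293 0.2135 0.066 ]
side battery_9v 0.65 [359.0, 269.0, 14.0, 27.0] [0.4079 0.0213 0.0235]
side glue_stick 0.62 [284.0, 254.0, 16.0, 47.0] [ 0.5632 -0.0006  0.048 ]
wrist battery_9v 0.94 [219.0, 177.0, 32.0, 36.0] [0.4157 0.0259 0.047 ]
wrist eraser 0.69 [305.0, 190.0, 22.0, 43.0] [0.4853 0.0113 0.012 ]
[ 0.43059347 -0.18156438  0.105     ]
[ 0.47784353 -0.20175305  0.105     ]
```

View pics/c1.png

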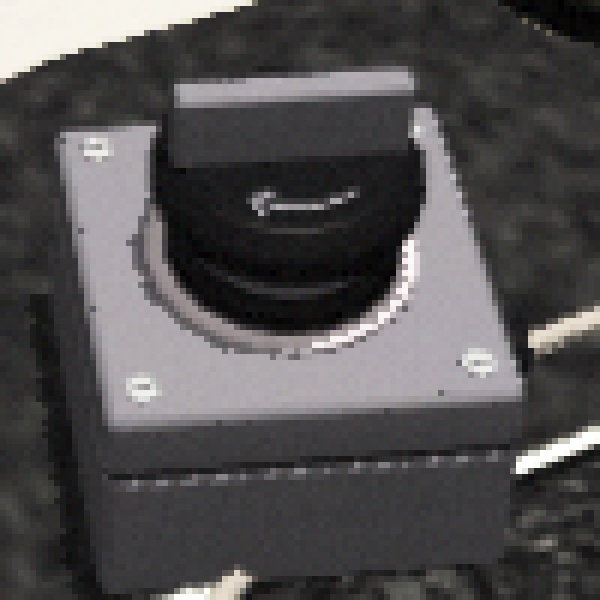

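View pics/c2.png

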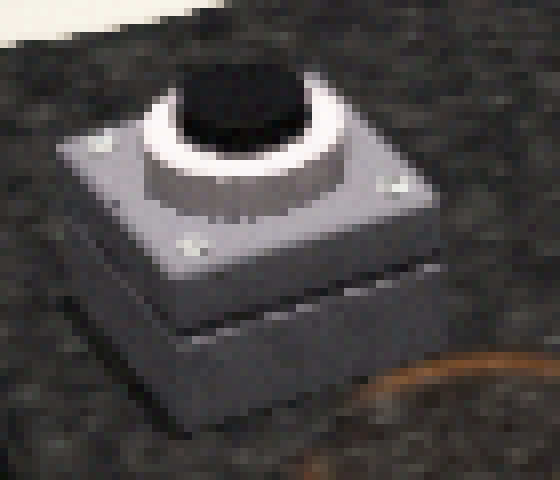

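View pics/c3.png

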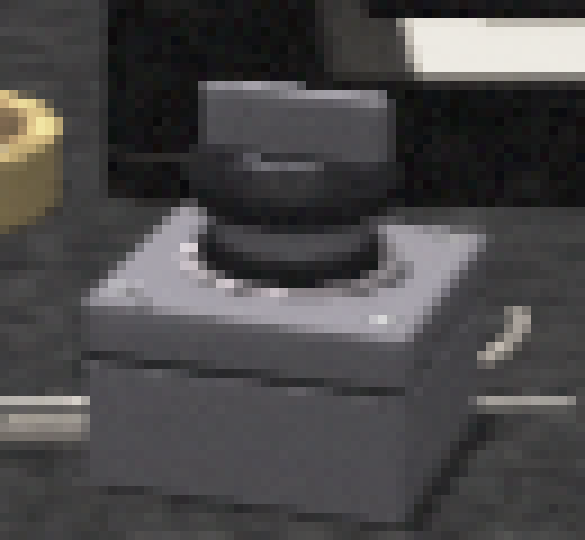

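View pics/c4.png

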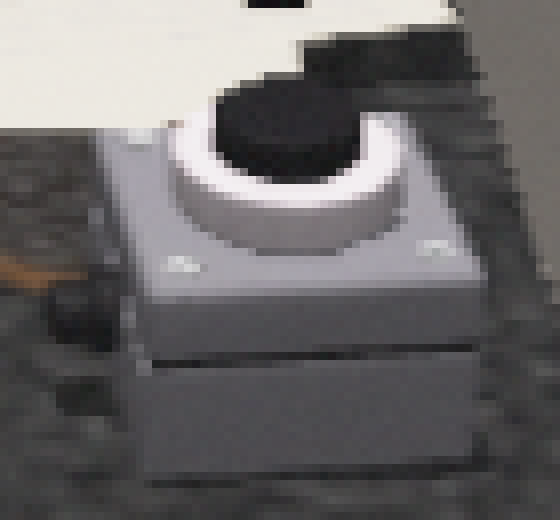

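```bash
python3 -m handwheel '[{"dx":-0.5,"dy":-0.15,"dz":0.1},{"dx":-1,"dy":-0.3,"dz":0.2},{"dx":-1,"dy":-0.3,"dz":0.2},{"dx":-1,"dy":-0.3,"dz":0.2},{"dx":-1,"dy":-0.3,"dz":0.2},{"dx":-1,"dy":-0.3,"dz":0.2},{"dx":-1,"dy":-0.3,"dz":0.2},{"dx":-1,"dy":-0.3,"dz":0.2},{"dx":-1,"dy":-0.3,"dz":0.2},{"dx":-1,"dy":-0.3,"dz":0.2},{"dx":-0.5,"dy":-0.15,"dz":0.1}]' -1
python3 -m handwheel '[{"az":0.7},{"az":1},{"az":0.9},{"az":0.1},{},{}]'
python3 - <<'E'
from h import *
c=bot.camera("wrist");save(c,"w1");print(bot.get_obs()["joint_pos"],c["eye"])
E
```

```text
[8.61075462e-06 2.40592966e-01 5.00502881e-03 1.33522776e+00
 3.80207169e-05 1.57081248e+00] [0.50019804 0.06559742 0.37544686]invalid input
invalid input
```

View pics/w1.png

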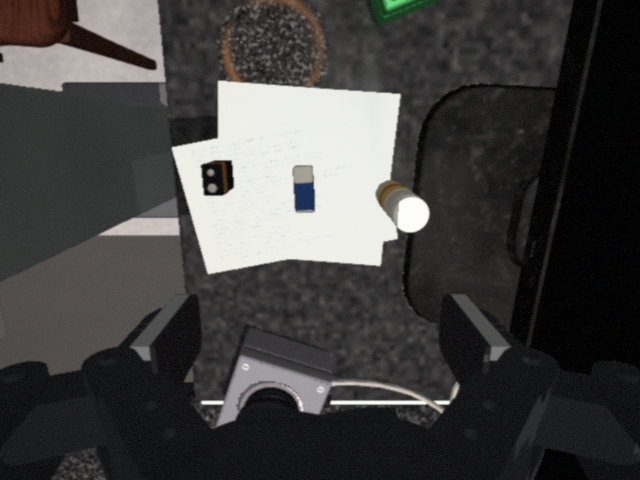

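Both moves were refused as invalid input, so the arm hasn't moved. The rows probably need all six keys.

```bash
python3 -m handwheel '[{"dx":-0.5,"dy":-0.15,"dz":0.1,"ax":0,"ay":0,"az":0},{"dx":-1,"dy":-0.3,"dz":0.2,"ax":0,"ay":0,"az":0},{"dx":-1,"dy":-0.3,"dz":0.2,"ax":0,"ay":0,"az":0},{"dx":-1,"dy":-0.3,"dz":0.2,"ax":0,"ay":0,"az":0},{"dx":-1,"dy":-0.3,"dz":0.2,"ax":0,"ay":0,"az":0},{"dx":-1,"dy":-0.3,"dz":0.2,"ax":0,"ay":0,"az":0},{"dx":-1,"dy":-0.3,"dz":0.2,"ax":0,"ay":0,"az":0},{"dx":-1,"dy":-0.3,"dz":0.2,"ax":0,"ay":0,"az":0},{"dx":-1,"dy":-0.3,"dz":0.2,"ax":0,"ay":0,"az":0},{"dx":-1,"dy":-0.3,"dz":0.2,"ax":0,"ay":0,"az":0},{"dx":-0.5,"dy":-0.15,"dz":0.1,"ax":0,"ay":0,"az":0}]' -1
python3 -m handwheel '[{"dx":0,"dy":0,"dz":0,"ax":0,"ay":0,"az":0.7},{"dx":0,"dy":0,"dz":0,"ax":0,"ay":0,"az":1},{"dx":0,"dy":0,"dz":0,"ax":0,"ay":0,"az":0.9},{"dx":0,"dy":0,"dz":0,"ax":0,"ay":0,"az":0.1},{"dx":0,"dy":0,"dz":0,"ax":0,"ay":0,"az":0},{"dx":0,"dy":0,"dz":0,"ax":0,"ay":0,"az":0}]'
python3 - <<'E'
from h import *
c=bot.camera("wrist");save(c,"w2");print(bot.get_obs()["joint_pos"],c["eye"])
E
```

```text
clock: 3.0
eef_pos: [0.4236, -0.252, 0.1997]
tool_rot: [0.708, 0.706, -0.0, -0.0]
ft_force: [0.6, 0.5, -0.3]
grip_width: 0.0003
clock: 3.6
eef_pos: [0.425, -0.2499, 0.2003]
tool_rot: [0.834, 0.551, 0.0, 0.0]
ft_force: [-0.4, 0.5, -0.9]
grip_width: -0.0001
[-5.31602883e-01  2.54949685e-01 -1.08974537e-01  1.20691031e+00
  2.51094037e-05  1.44253347e+00] [ 0.45090103 -0.18958397  0.32547686]
```

View pics/w2.png

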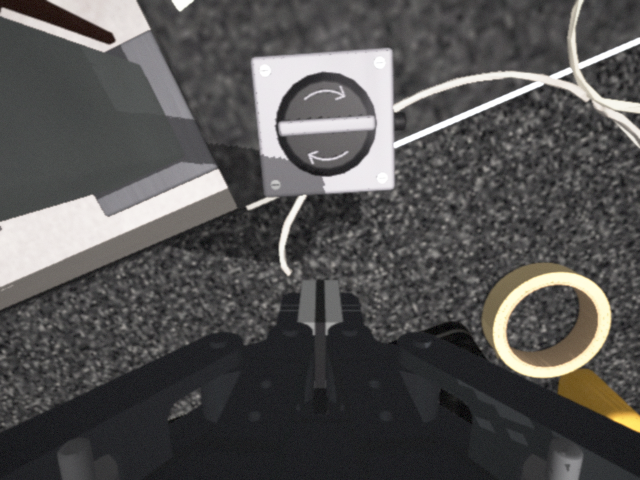

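The wrist view shows the mushroom at (326,124), with the rib running from (278,128) to (375,123) and the cable gland to the right. The arrows confirm clockwise.

```bash
python3 - <<'E'
from h import *
c=bot.camera("wrist");g=cv2.cvtColor(c["img"],cv2.COLOR_RGB2GRAY)
m=np.zeros_like(g);cv2.circle(m,(326,124),47,255,-1)
b=((g>150)&(m>0)).astype(np.uint8)
n,l,st,ce=cv2.connectedComponentsWithStats(b);k=1+np.argmax(st[1:,4]);print(st[k],ce[k])
r=cv2.minAreaRect(np.argwhere(l==k)[:,::-1].astype(np.float32));print(r)
w=[onz(c,*p,.105) for p in cv2.boxPoints(r)]
P=np.array(w);print(P.round(4),P.mean(0).round(4), onz(c,*ce[k],.105).round(4))
for i in range(4):
  d=P[(i+1)%4]-P[i];print(np.linalg.norm(d).round(4),np.degrees(np.arctan2(d[1],d[0])).round(1))
for z,(n_) in [(.087,"disc")]:
  print("stop box", [onz(c,*p,.055)[:2].round(4).tolist() for p in [(252,59),(392,49),(396,189),(261,197)]])
o=bot.get_obs();R=Rotation.from_quat(o["tool_rot"]).as_matrix();print(R.round(4),o["eef_pos"])
for n in ["scene","side"]:
  c2=bot.camera(n);save(c2,n+"1")
  print(n,[proj(c2,p).round(1).tolist() for p in P])
E
python3 - <<'E'
import cv2
a=cv2.imread("pics/scene1.png")[300:430,310:450];cv2.imwrite("pics/c5.png",cv2.resize(a,None,fx=4,fy=4))
E
```

```text
[ 279  116   95   19 1284] [326.38084112 125.23909657]
((326.0841064453125, 125.26107788085938), (13.835951805114746, 93.79179382324219), 86.18592071533203)
[[ 0.4322 -0.1782  0.105 ]
 [ 0.4792 -0.1948  0.105 ]
 [ 0.4771 -0.2016  0.105 ]
 [ 0.4296 -0.1849  0.105 ]] [ 0.4545 -0.1899  0.105 ] [ 0.4547 -0.1899  0.105 ]
0.0498 -19.4
0.0071 -107.2
0.0503 160.6
0.0071 69.4
stop box [[0.4281, -0.1347], [0.5111, -0.1638], [0.483, -0.2473], [0.3959, -0.2162]]
[[ 3.928e-01  9.196e-01  1.000e-04]
 [ 9.196e-01 -3.928e-01 -0.000e+00]
 [ 0.000e+00  1.000e-04 -1.000e+00]] [ 0.42502842 -0.2499188   0.20034216]
scene [[353.4, 322.5], [392.0, 319.9], [393.4, 323.7], [354.2, 326.4]]
side [[341.3, 201.6], [321.4, 199.4], [322.2, 198.6], [342.1, 200.7]]
```

View pics/c5.png

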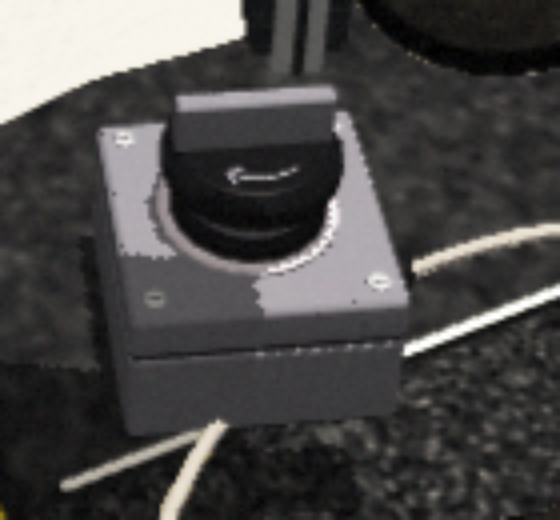

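```bash
python3 -m handwheel '[{"dx":0.65,"dy":0.05,"dz":0,"ax":0,"ay":0,"az":0},{"dx":1,"dy":0.05,"dz":0,"ax":0,"ay":0,"az":0},{"dx":1,"dy":0.05,"dz":0.3,"ax":0,"ay":0,"az":0},{"dx":0,"dy":0,"dz":1,"ax":0,"ay":0,"az":0},{"dx":0,"dy":0,"dz":1,"ax":0,"ay":0,"az":0},{"dx":0,"dy":0,"dz":0.5,"ax":0,"ay":0,"az":0},{"dx":0,"dy":0,"dz":0,"ax":0,"ay":0,"az":0},{"dx":0,"dy":0,"dz":0,"ax":0,"ay":0,"az":0}]'
python3 - <<'E'
from h import *
import numpy as np
c=bot.camera("scene");a=c["img"][280:430,310:450];cv2.imwrite("pics/c6.png",cv2.cvtColor(cv2.resize(a,None,fx=4,fy=4),cv2.COLOR_RGB2BGR))
E
```

```text
clock: 4.6
eef_pos: [0.4547, -0.1906, 0.1306]
tool_rot: [0.835, 0.551, -0.0, -0.0]
ft_force: [-0.1, 1.1, 0.5]
grip_width: -0.0001
```

View pics/c6.png

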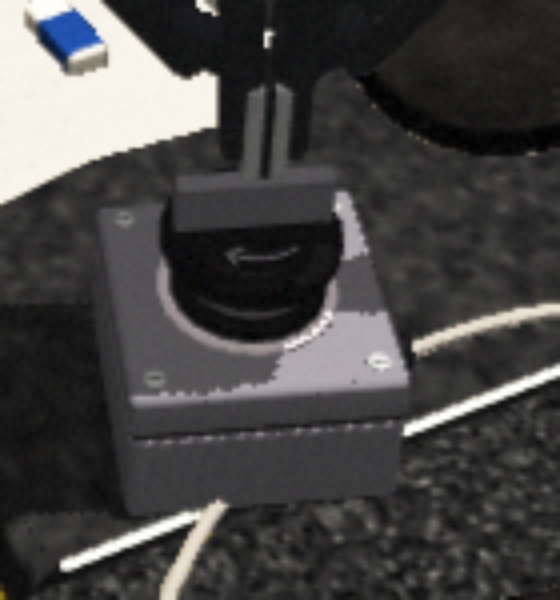

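The closed fingertips are centred just above the rib at (265,178) in the crop. Pressing now.

```bash
python3 -m handwheel '[{"dx":0,"dy":0,"dz":0.2,"ax":0,"ay":0,"az":0},{"dx":0,"dy":0,"dz":0.16,"ax":0,"ay":0,"az":0},{"dx":0,"dy":0,"dz":0.16,"ax":0,"ay":0,"az":0},{"dx":0,"dy":0,"dz":0,"ax":0,"ay":0,"az":0},{"dx":0,"dy":0,"dz":0,"ax":0,"ay":0,"az":0}]'
python3 -m handwheel '[{"dx":0,"dy":0,"dz":0.08,"ax":0,"ay":0,"az":0},{"dx":0,"dy":0,"dz":0,"ax":0,"ay":0,"az":0},{"dx":0,"dy":0,"dz":0,"ax":0,"ay":0,"az":0}]'
```

```text
clock: 5.15
eef_pos: [0.4545, -0.1906, 0.1174]
tool_rot: [0.835, 0.55, 0.0, 0.0]
ft_force: [-0.8, -0.7, -0.8]
grip_width: -0.0001
clock: 5.45
eef_pos: [0.4548, -0.1907, 0.116]
tool_rot: [0.835, 0.55, 0.0, 0.0]
ft_force: [-1.1, 0.6, 5.8]
grip_width: 0.0
```

Run:
```python
from h import *
for i in range(3):
  c=bot.camera("scene");print(bot.get_obs()["ft_force"].round(2),bot.get_obs()["eef_pos"].round(4))
a=c["img"][280:430,310:450];cv2.imwrite("pics/c7.png",cv2.cvtColor(cv2.resize(a,None,fx=4,fy=4),cv2.COLOR_RGB2BGR))
```

```text
[-2.13  0.66  6.7 ] [ 0.4548 -0.1907  0.116 ]
[-0.76  0.45  5.61] [ 0.4548 -0.1907  0.116 ]
[-1.18  0.55  6.02] [ 0.4548 -0.1907  0.116 ]
```

View pics/c7.png

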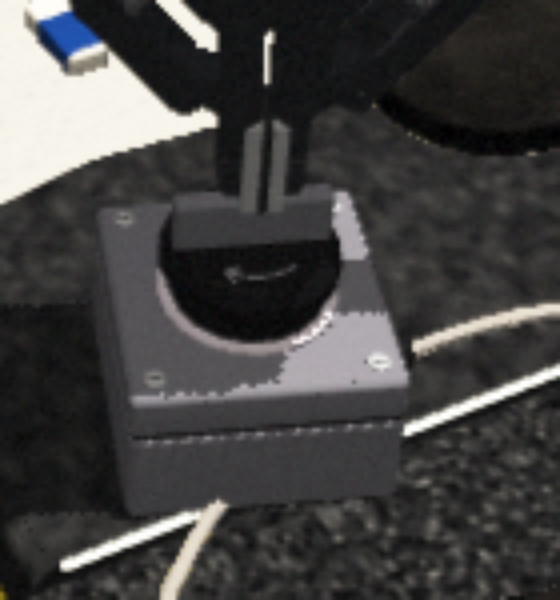

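```bash
python3 -m handwheel '[{"dx":0,"dy":0,"dz":0.06,"ax":0,"ay":0,"az":0},{"dx":0,"dy":0,"dz":0,"ax":0,"ay":0,"az":0},{"dx":0,"dy":0,"dz":0,"ax":0,"ay":0,"az":0}]'
python3 -m handwheel '[{"dx":0,"dy":0,"dz":0.06,"ax":0,"ay":0,"az":0},{"dx":0,"dy":0,"dz":0,"ax":0,"ay":0,"az":0},{"dx":0,"dy":0,"dz":0,"ax":0,"ay":0,"az":0}]'
```

```text
clock: 5.9
eef_pos: [0.4549, -0.1907, 0.115]
tool_rot: [0.835, 0.55, 0.0, 0.001]
ft_force: [-1.3, 1.1, 8.7]
grip_width: 0.0001
clock: 6.2
eef_pos: [0.4553, -0.1909, 0.1148]
tool_rot: [0.835, 0.55, 0.001, 0.001]
ft_force: [-3.7, 1.8, 17.6]
grip_width: 0.0002
```

It hit the end stop: the position stalled at about 17 N. I'll lift, yaw, move to the rib's far end on its scene-camera side, and check that the button latched.

```bash
python3 -m handwheel '[{"dx":0,"dy":0,"dz":-0.2,"ax":0,"ay":0,"az":0},{"dx":0,"dy":0,"dz":-0.6,"ax":0,"ay":0,"az":0},{"dx":0,"dy":0,"dz":-0.8,"ax":0,"ay":0,"az":0},{"dx":0,"dy":0,"dz":0,"ax":0,"ay":0,"az":0.7},{"dx":0,"dy":0,"dz":0,"ax":0,"ay":0,"az":0.9},{"dx":0,"dy":0,"dz":0,"ax":0,"ay":0,"az":0.65},{"dx":-0.7,"dy":-0.4,"dz":0,"ax":0,"ay":0,"az":0},{"dx":-0.6,"dy":-0.3,"dz":0,"ax":0,"ay":0,"az":0},{"dx":0,"dy":0,"dz":0,"ax":0,"ay":0,"az":0},{"dx":0,"dy":0,"dz":0,"ax":0,"ay":0,"az":0}]'
python3 - <<'E'
from h import *
c=bot.camera("scene");a=c["img"][280:430,310:450];cv2.imwrite("pics/c8.png",cv2.cvtColor(cv2.resize(a,None,fx=4,fy=4),cv2.COLOR_RGB2BGR))
c=bot.camera("wrist");save(c,"w3")
E
```

```text
clock: 7.2
eef_pos: [0.4195, -0.203, 0.1524]
tool_rot: [0.916, 0.402, 0.0, 0.0]
ft_force: [0.2, -0.1, -0.5]
grip_width: 0.0001
```

View pics/c8.png

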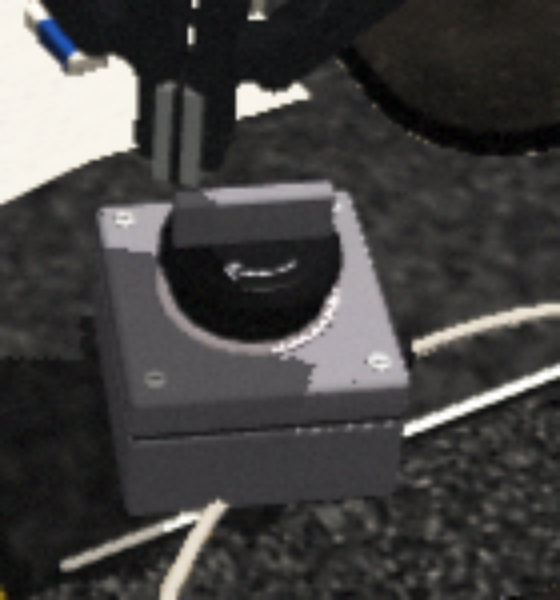

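View pics/w3.png

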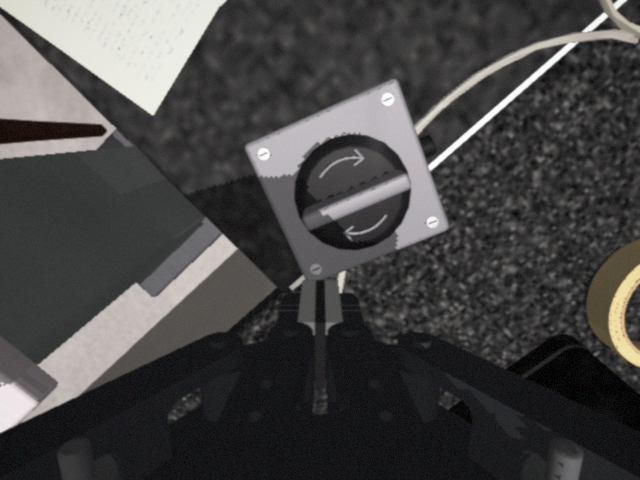

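The button is latched: the rib sits about 5 px lower than when it was out. The fingertips are beside the rib's left end, so I'll descend and approach.

```bash
python3 -m handwheel '[{"dx":0,"dy":0,"dz":0.6,"ax":0,"ay":0,"az":0},{"dx":0,"dy":0,"dz":0.7,"ax":0,"ay":0,"az":0},{"dx":0,"dy":0,"dz":0.4,"ax":0,"ay":0,"az":0},{"dx":0.2,"dy":0,"dz":0,"ax":0,"ay":0,"az":0},{"dx":0,"dy":0,"dz":0,"ax":0,"ay":0,"az":0},{"dx":0,"dy":0,"dz":0,"ax":0,"ay":0,"az":0}]'
python3 - <<'E'
from h import *
c=bot.camera("scene");a=c["img"][280:430,310:450];cv2.imwrite("pics/c9.png",cv2.cvtColor(cv2.resize(a,None,fx=4,fy=4),cv2.COLOR_RGB2BGR))
c=bot.camera("wrist");save(c,"w4")
E
```

```text
clock: 7.9
eef_pos: [0.4239, -0.1991, 0.1105]
tool_rot: [0.915, 0.403, 0.0, 0.001]
ft_force: [-0.4, -0.4, 0.7]
grip_width: -0.0004
```

View pics/c9.png

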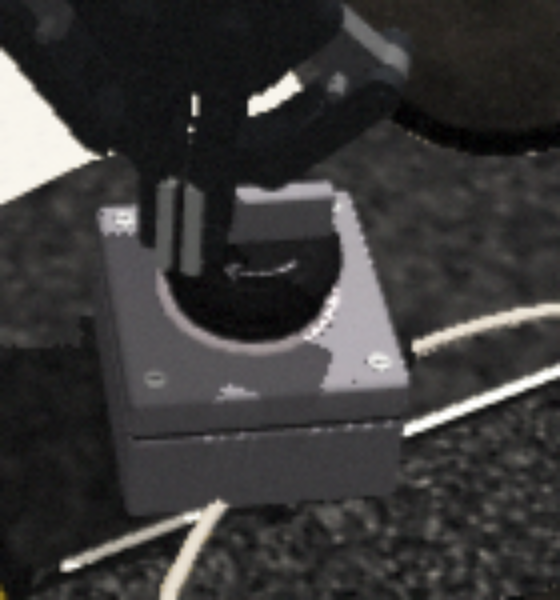

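View pics/w4.png

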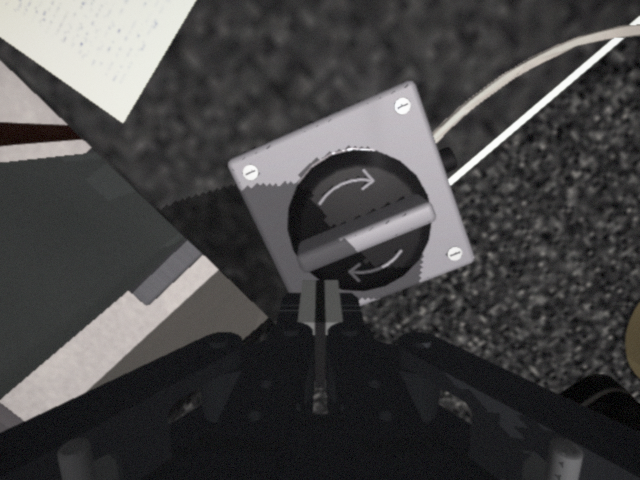

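```bash
python3 -m handwheel '[{"dx":0.1,"dy":0,"dz":0,"ax":0,"ay":0,"az":0},{"dx":0.1,"dy":0,"dz":0,"ax":0,"ay":0,"az":0},{"dx":0.1,"dy":0,"dz":0,"ax":0,"ay":0,"az":0},{"dx":0,"dy":0,"dz":0,"ax":0,"ay":0,"az":0},{"dx":0,"dy":0,"dz":0,"ax":0,"ay":0,"az":0}]'
python3 - <<'E'
from h import *
c=bot.camera("wrist");save(c,"w5")
E
```

```text
clock: 8.5
eef_pos: [0.4279, -0.1935, 0.1098]
tool_rot: [0.915, 0.402, -0.0, 0.0]
ft_force: [-1.9, -0.3, 0.8]
grip_width: 0.0002
```

View pics/w5.png

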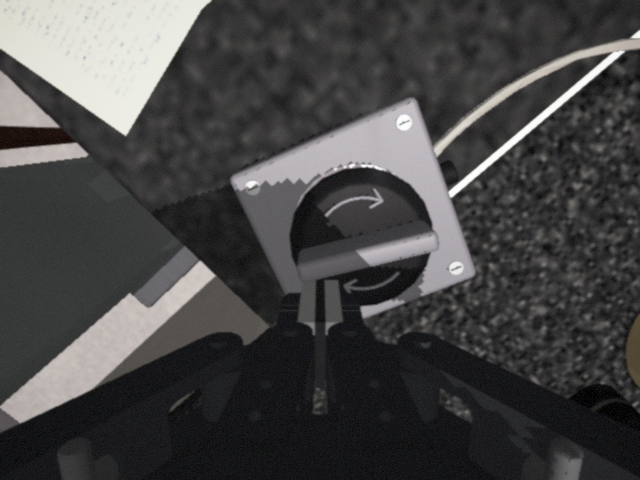

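The rib is turning clockwise relative to the box. I'll keep pushing.

```bash
python3 -m handwheel '[{"dx":0.08,"dy":0,"dz":0,"ax":0,"ay":0,"az":0},{"dx":0.08,"dy":0,"dz":0,"ax":0,"ay":0,"az":0},{"dx":0.05,"dy":0,"dz":0,"ax":0,"ay":0,"az":0},{"dx":0,"dy":0,"dz":0,"ax":0,"ay":0,"az":0},{"dx":0,"dy":0,"dz":0,"ax":0,"ay":0,"az":0}]'
python3 - <<'E'
from h import *
c=bot.camera("wrist");save(c,"w6")
c=bot.camera("scene");a=c["img"][280:430,310:450];cv2.imwrite("pics/c10.png",cv2.cvtColor(cv2.resize(a,None,fx=4,fy=4),cv2.COLOR_RGB2BGR))
E
```

```text
clock: 9.05
eef_pos: [0.4317, -0.1895, 0.1097]
tool_rot: [0.915, 0.403, 0.0, -0.0]
ft_force: [-1.6, -0.7, 0.1]
grip_width: -0.0
```

View pics/w6.png

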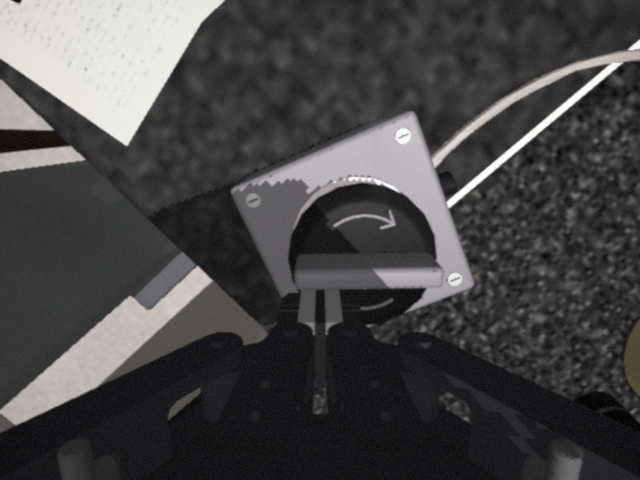

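View pics/c10.png

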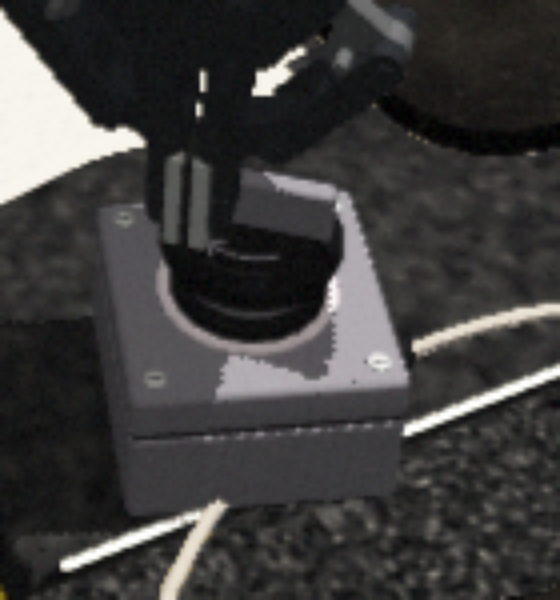

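The button has popped up: its skirt shows again at (250,310) in the crop. I'll back off, lift and verify.

```bash
python3 -m handwheel '[{"dx":-0.3,"dy":0,"dz":0,"ax":0,"ay":0,"az":0},{"dx":-0.6,"dy":0,"dz":0,"ax":0,"ay":0,"az":0},{"dx":-0.3,"dy":0,"dz":-0.4,"ax":0,"ay":0,"az":0},{"dx":0,"dy":0,"dz":-1,"ax":0,"ay":0,"az":0},{"dx":0,"dy":0,"dz":-1,"ax":0,"ay":0,"az":0},{"dx":0,"dy":0,"dz":-1,"ax":0,"ay":0,"az":0},{"dx":0,"dy":0,"dz":-0.2,"ax":0,"ay":0,"az":0},{"dx":0,"dy":0,"dz":0,"ax":0,"ay":0,"az":0}]'
python3 - <<'E'
from h import *
c=bot.camera("wrist");save(c,"w7")
c=bot.camera("scene");a=c["img"][280:430,310:450];cv2.imwrite("pics/c11.png",cv2.cvtColor(cv2.resize(a,None,fx=4,fy=4),cv2.COLOR_RGB2BGR))
o=bot.get_obs();print(o["joint_pos"],o["eef_pos"],Rotation.from_quat(o["tool_rot"]).as_matrix().round(3))
for n in ["scene","side"]:
  c=bot.camera(n)
  for q in bot.trace("reset_box",c): 
    ys,xs=np.where(q["region"]);print(n,q["confidence"],q["rect"],c["img"][ys,xs].mean(0).round(),)
  for q in bot.trace("reset_top",c): print(n,"top",q["confidence"],q["rect"])
E
```

```text
clock: 9.95
eef_pos: [0.4122, -0.2122, 0.2012]
tool_rot: [0.916, 0.402, 0.001, 0.001]
ft_force: [0.6, 0.1, 0.3]
grip_width: 0.0
[-4.75471010e-01  1.97320976e-01 -1.87058613e-01  1.18735060e+00
  2.50611448e-04  1.83792017e+00] [ 0.41095296 -0.21150627  0.19917532] [[ 0.676  0.737 -0.001]
 [ 0.737 -0.676  0.001]
 [-0.    -0.001 -1.   ]]
scene 0.61 [255.2, 231.4, 50.8, 43.2] [96. 93. 96.]
scene 0.56 [313.4, 209.0, 18.8, 20.0] [ 70. 158.  88.]
scene top 0.49 [254.3, 214.8, 18.2, 10.3]
side 0.95 [277.4, 311.4, 53.1, 53.1] [ 56. 129.  75.]
side 0.87 [358.2, 313.8, 51.2, 49.6] [103. 101. 105.]
side top 0.69 [361.9, 296.6, 18.9, 13.1]
side top 0.51 [277.1, 292.9, 18.9, 14.7]
```

View pics/c11.png

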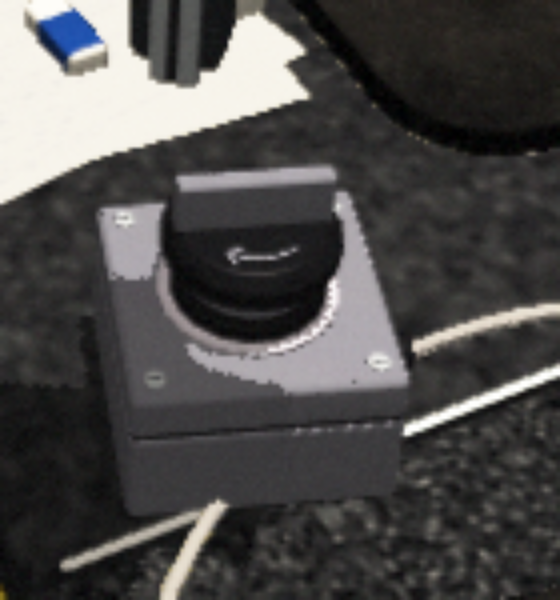

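View pics/w7.png

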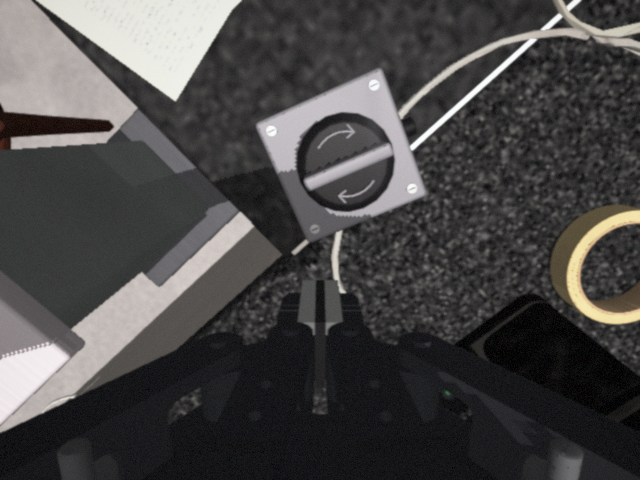

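The stop is fully out and untwisted. Now I'll go over to the grey box.

```bash
python3 -m handwheel '[{"dx":0,"dy":0,"dz":0,"ax":0,"ay":0,"az":-0.6},{"dx":0,"dy":0,"dz":0,"ax":0,"ay":0,"az":-0.9},{"dx":0,"dy":0,"dz":0,"ax":0,"ay":0,"az":-0.9},{"dx":0,"dy":0,"dz":0,"ax":0,"ay":0,"az":-0.9},{"dx":0,"dy":0,"dz":0,"ax":0,"ay":0,"az":-0.9},{"dx":0,"dy":0,"dz":0,"ax":0,"ay":0,"az":-0.75},{"dx":0.5,"dy":0,"dz":0,"ax":0,"ay":0,"az":0},{"dx":1,"dy":0,"dz":0,"ax":0,"ay":0,"az":0},{"dx":1,"dy":0.1,"dz":0,"ax":0,"ay":0,"az":0},{"dx":1,"dy":0.1,"dz":0,"ax":0,"ay":0,"az":0},{"dx":1,"dy":0.1,"dz":0,"ax":0,"ay":0,"az":0},{"dx":1,"dy":0.1,"dz":0,"ax":0,"ay":0,"az":0}]'
python3 -m handwheel '[{"dx":1,"dy":0.1,"dz":0,"ax":0,"ay":0,"az":0},{"dx":1,"dy":0,"dz":0,"ax":0,"ay":0,"az":0},{"dx":1,"dy":0,"dz":0,"ax":0,"ay":0,"az":0},{"dx":1,"dy":0,"dz":0,"ax":0,"ay":0,"az":0},{"dx":1,"dy":0,"dz":0,"ax":0,"ay":0,"az":0},{"dx":1,"dy":0,"dz":0,"ax":0,"ay":0,"az":0},{"dx":1,"dy":0,"dz":0,"ax":0,"ay":0,"az":0},{"dx":0.7,"dy":0,"dz":0,"ax":0,"ay":0,"az":0},{"dx":0,"dy":0,"dz":0,"ax":0,"ay":0,"az":0},{"dx":0,"dy":0,"dz":0,"ax":0,"ay":0,"az":0}]'
python3 - <<'E'
from h import *
c=bot.camera("wrist");save(c,"w8")
o=bot.get_obs();print(o["joint_pos"],o["eef_pos"],Rotation.from_quat(o["tool_rot"]).as_matrix().round(3))
for t in ["reset_top","reset_box"]:
  for q in bot.trace(t,c):
    print(t,q["confidence"],q["rect"],onz(c,*q["rect"][:2],.066).round(4),np.argwhere(q["region"]).mean(0))
E
```

```text
clock: 11.55
eef_pos: [0.421, -0.0725, 0.1997]
tool_rot: [0.708, 0.706, 0.0, -0.0]
ft_force: [0.3, -0.3, 0.1]
grip_width: -0.0002
clock: 12.55
eef_pos: [0.4233, 0.1186, 0.1996]
tool_rot: [0.707, 0.707, -0.0, -0.0]
ft_force: [0.3, 0.5, -0.7]
grip_width: -0.0
[ 2.72376782e-01  1.53261252e-01 -2.40265976e-01  1.17797257e+00
 -2.49963349e-04  1.84388384e+00] [0.42339991 0.11818966 0.19962466] [[ 0.001  1.    -0.001]
 [ 1.    -0.001 -0.   ]
 [-0.    -0.001 -1.   ]]
reset_top 0.67 [330.9, 89.0, 55.7, 52.8] [0.4303 0.2069 0.066 ] [ 88.21953405 331.02688172]
reset_top 0.59 [552.0, 112.5, 55.3, 55.7] [0.5678 0.1932 0.066 ] [111.38416175 551.76326874]
reset_box 0.86 [525.8, 109.7, 144.1, 137.3] [0.5513 0.1949 0.066 ] [111.95193452 528.01034226]
reset_box 0.56 [335.5, 86.6, 128.2, 122.1] [0.4331 0.2083 0.066 ] [ 89.05121294 331.6986186 ]
```

View pics/w8.png

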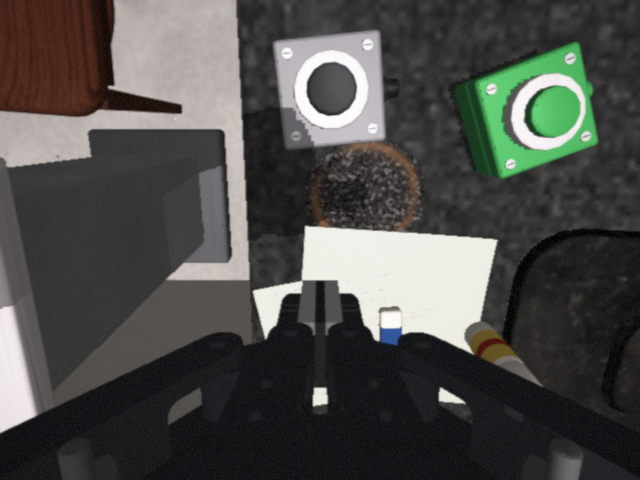

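The wrist view shows the grey box with the black button at (331,89) and the green decoy at (552,112). The grey one is the target. I'll move over it and hover.

```bash
python3 -m handwheel '[{"dx":0.5,"dy":0.05,"dz":0,"ax":0,"ay":0,"az":0},{"dx":1,"dy":0.1,"dz":0,"ax":0,"ay":0,"az":0},{"dx":1,"dy":0.1,"dz":0.3,"ax":0,"ay":0,"az":0},{"dx":1,"dy":0.02,"dz":0.7,"ax":0,"ay":0,"az":0},{"dx":0.04,"dy":0,"dz":1,"ax":0,"ay":0,"az":0},{"dx":0,"dy":0,"dz":1,"ax":0,"ay":0,"az":0},{"dx":0,"dy":0,"dz":0.9,"ax":0,"ay":0,"az":0},{"dx":0,"dy":0,"dz":0.4,"ax":0,"ay":0,"az":0},{"dx":0,"dy":0,"dz":0,"ax":0,"ay":0,"az":0},{"dx":0,"dy":0,"dz":0,"ax":0,"ay":0,"az":0}]'
python3 - <<'E'
from h import *
c=bot.camera("scene");a=c["img"][180:270,204:304];b=cv2.resize(a,None,fx=5,fy=5)
c=bot.camera("side");d=cv2.resize(c["img"][270:345,320:400],None,fx=5,fy=5)
d=cv2.copyMakeBorder(d,0,b.shape[0]-d.shape[0],0,0,0)
cv2.imwrite("pics/c12.png",cv2.cvtColor(cv2.resize(np.hstack([b,d]),None,fx=.88,fy=.88),cv2.COLOR_RGB2BGR))
E
```

```text
clock: 13.7
eef_pos: [0.4312, 0.207, 0.093]
tool_rot: [0.707, 0.707, 0.0, 0.0]
ft_force: [0.5, -0.1, 0.6]
grip_width: 0.0002
```

View pics/c12.png

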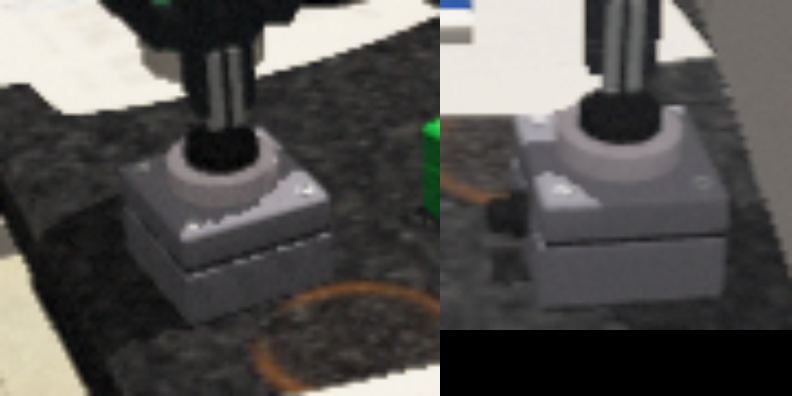

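In both views the fingertips sit over the middle of the black button. Pressing.

```bash
python3 -m handwheel '[{"dx":0,"dy":0,"dz":0.2,"ax":0,"ay":0,"az":0},{"dx":0,"dy":0,"dz":0.15,"ax":0,"ay":0,"az":0},{"dx":0,"dy":0,"dz":0.1,"ax":0,"ay":0,"az":0},{"dx":0,"dy":0,"dz":0,"ax":0,"ay":0,"az":0},{"dx":0,"dy":0,"dz":0,"ax":0,"ay":0,"az":0}]'
python3 -m handwheel '[{"dx":0,"dy":0,"dz":0.06,"ax":0,"ay":0,"az":0},{"dx":0,"dy":0,"dz":0,"ax":0,"ay":0,"az":0},{"dx":0,"dy":0,"dz":0,"ax":0,"ay":0,"az":0}]'
```

```text
clock: 14.3
eef_pos: [0.4313, 0.207, 0.0816]
tool_rot: [0.707, 0.707, 0.001, 0.0]
ft_force: [1.7, 0.8, 4.2]
grip_width: 0.0003
clock: 14.6
eef_pos: [0.4313, 0.207, 0.0801]
tool_rot: [0.707, 0.707, 0.001, 0.0]
ft_force: [1.5, -0.6, 4.6]
grip_width: 0.0002
```

```bash
python3 -m handwheel '[{"dx":0,"dy":0,"dz":0.06,"ax":0,"ay":0,"az":0},{"dx":0,"dy":0,"dz":0,"ax":0,"ay":0,"az":0},{"dx":0,"dy":0,"dz":0,"ax":0,"ay":0,"az":0}]'
python3 -m handwheel '[{"dx":0,"dy":0,"dz":0.04,"ax":0,"ay":0,"az":0},{"dx":0,"dy":0,"dz":0,"ax":0,"ay":0,"az":0},{"dx":0,"dy":0,"dz":0,"ax":0,"ay":0,"az":0}]'
```

```text
clock: 14.9
eef_pos: [0.4313, 0.2071, 0.0799]
tool_rot: [0.707, 0.707, 0.001, 0.0]
ft_force: [-1.9, -1.7, 15.8]
grip_width: 0.0
clock: 15.2
eef_pos: [0.4314, 0.2071, 0.0798]
tool_rot: [0.707, 0.707, 0.001, 0.001]
ft_force: [-4.7, -3.1, 21.7]
grip_width: 0.0002
```

The button is fully in: it stalled at 0.0799 with the force rising to 21.7 N. Now lifting clear.

```bash
python3 -m handwheel '[{"dx":0,"dy":0,"dz":-0.2,"ax":0,"ay":0,"az":0},{"dx":0,"dy":0,"dz":-0.5,"ax":0,"ay":0,"az":0},{"dx":0,"dy":0,"dz":-1,"ax":0,"ay":0,"az":0},{"dx":0,"dy":0,"dz":-1,"ax":0,"ay":0,"az":0},{"dx":0,"dy":0,"dz":-1,"ax":0,"ay":0,"az":0},{"dx":0,"dy":0,"dz":-1,"ax":0,"ay":0,"az":0},{"dx":-0.5,"dy":0,"dz":-0.3,"ax":0,"ay":0,"az":0},{"dx":-1,"dy":0,"dz":0,"ax":0,"ay":0,"az":0},{"dx":-1,"dy":0,"dz":0,"ax":0,"ay":0,"az":0},{"dx":-0.5,"dy":0,"dz":0,"ax":0,"ay":0,"az":0},{"dx":0,"dy":0,"dz":0,"ax":0,"ay":0,"az":0},{"dx":0,"dy":0,"dz":0,"ax":0,"ay":0,"az":0}]'
python3 - <<'E'
from h import *
c=bot.camera("scene");a=c["img"][170:430,200:460];cv2.imwrite("pics/end.png",cv2.cvtColor(cv2.resize(a,None,fx=2.3,fy=2.3),cv2.COLOR_RGB2BGR))
for t,z in [("battery_9v",.0235),("glue_stick",.048),("eraser",.006)]:
  for q in bot.trace(t,c): print(t,round(q["confidence"],2),np.round(q["rect"]),onz(c,*np.argwhere(q["region"]).mean(0)[::-1],z).round(4))
E
```

```text
clock: 16.4
eef_pos: [0.4304, 0.1317, 0.2015]
tool_rot: [0.707, 0.707, -0.0, -0.0]
ft_force: [-0.4, 0.1, 0.9]
grip_width: 0.0001
battery_9v 0.86 [281. 287.  14.  32.] [0.4098 0.0212 0.0235]
battery_9v 0.5 [253. 213.  20.  10.] [0.4484 0.2665 0.0235]
glue_stick 0.73 [370. 259.  22.  55.] [0.5664 0.0081 0.048 ]
eraser 0.68 [325. 290.  18.  21.] [0.4848 0.009  0.006 ]
eraser 0.5 [373. 341.  45.  36.] [ 0.496  -0.1283  0.006 ]
```

View pics/end.png

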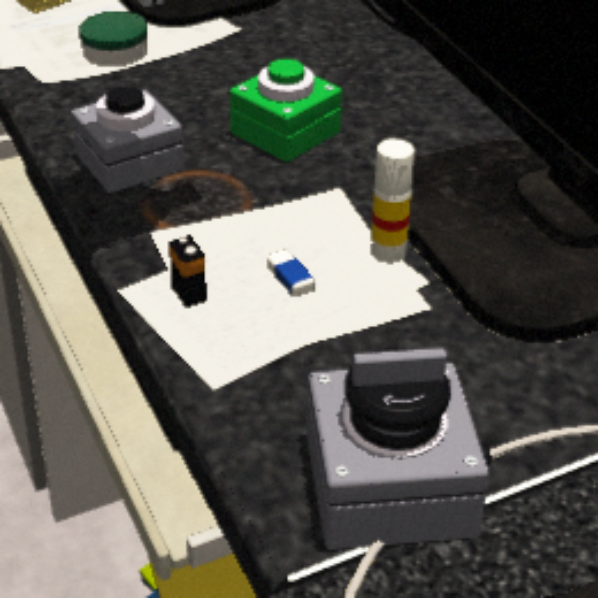

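The final view shows both buttons out: the stop at (400,400) and the reset at (127,100). The battery, glue stick and eraser haven't moved.

```bash
python3 -c "
from workcell import bot
print(bot.job_done())"
```

```text
the job is handed in; nothing more can be done
None
```

The emergency-stop test is done in the order you asked and handed in at about 16.5 s; the hand-in gives no verdict.

- **Stop press:** With the gripper closed, I pressed the mushroom button down on its rib until it stalled at the end stop, at about 17 N. After I lifted off, the pictures showed it staying in.
- **Release:** I pushed one end of the rib clockwise with the closed fingertips, never gripping it, until the button popped up. After I backed off, the pictures showed it fully out and turned back to rest.
- **Reset:** I then pressed the black button on the grey box, not the green one. It stalled fully in at about 22 N, then sprang back out when I lifted off.
- **Last checks:** The final picture shows both buttons out and the arm clear, with about 1 N of sensor noise at the wrist. The battery, glue stick and eraser measured within about 1 mm of where they started.

My first two move commands were refused as invalid because the rows left out some keys. Nothing moved, and I sent them again with all six keys. In the last check the networks also gave two low-confidence false hits, the reset button as a battery and the stop button as an eraser, which I ruled out in the picture.

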